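# Get out the tag pack from behind the jar and the thread tube

### The job

The jar of buttons and the tube of thread stand in the way of the pack of tags in the wooden caddy: first stand them both on the rubber mat. Then lay the tag pack on the tag rest, flat and centred between its two end stops, and only after that put the jar and the tube back upright, each centred on the same cork disc it came from. Knock nothing over, and leave the spool and the chalk in the caddy and the pin tin on the counter where they are.

Things in the scene. Friction and masses are not known exactly. Their poses are not given: they have to be found in the camera images.
- jar_center (a point): Centre (36.5 mm above the underside) of the upright glass jar of buttons with tin lid: round, 62 mm across, 73 mm high, 0.13 to 0.25 kg; z up. Grasp the body from above, 40 to 48 mm above its underside. Starts on one of the caddy's two cork discs; to be put back there.
- tube_center (a point): Centre (73 mm above the underside) of the upright tube of cream thread: round, 55 mm across from 4 to 134 mm above its underside, narrow core tip up to 146 mm, 0.11 kg; z up. From above grasp it high, 100 to 115 mm above the underside, so that the tip does not meet the gripper's body. Starts on the other cork disc; to be put back there.
- tags_center (a point): Centre (11.5 mm above the underside) of the tied pack of paper tags, a flat block 47 mm (its x) by 93 mm (its y) by 23 mm (z up), 0.05 kg. Lies in the back of the caddy, behind jar and tube, long side along the caddy's y, between two low end stops. Pinch it across the 47 mm width.
- caddy: Fixed wooden caddy, open in front. Origin at the underside; x to its back, y left, z up. Board x -95 to 130, y -125 to 125 mm, top at z 12 mm; rails 8 mm thick, top z 32 mm, along back and sides. Cork discs, 84 mm across, top z 14 mm, at x -45, y +60 and -60 mm, carry jar and tube (either on either). Bed of the tag pack at x 40, y 0 between stops at y +64 and -64, top z 22 mm.
- mat: Fixed dark rubber mat, the side area: 270 mm (its x) by 150 mm (its y), 3 mm thick. Origin at the centre of its underside, z up. Room for jar and tube side by side along its x, for instance at x = +60 and -60 mm. Lies to the left or the right of the caddy.
- tag_rest: Fixed plywood tag rest, target of the tag pack: board 85 mm (its x) by 155 mm (its y), top 8 mm above the counter, a stop 12 mm high above the board at each end, 122 mm clear between them along its y, open along its x. Origin at the centre of its underside, z up. The pack's long side lies along the rest's y, either way round. On the other side of the caddy from the mat.
- spool_center (a point): Centre (18 mm above the underside) of a bystander, a wooden thread spool, 30 mm across, 36 mm high, standing in the caddy's back left corner. To be left where it is.
- chalk_center (a point): Centre of a bystander, a flat white piece of tailor's chalk, 40 x 46 x 9 mm, lying in the caddy's back right corner. To be left where it is.
- tin_center (a point): Centre of a bystander, a round red tin, 60 mm across, 23 mm high, on the counter behind the caddy. To be left where it is.
Things that resemble listed ones, but are neither listed nor needed, are in the scene too. Leave any turquoise or yellow look-alike of the part that bears tube_center alone.

How it is judged:
By the outcome, as a careful person would: the job done as asked, in the order asked, and still so for the second after the job is handed in, with the robot touching nothing.
It also fails if it takes over 112 s, if anything falls off the work surface, if the arm or the gripper's body presses on something with over 40 N, if the wrist force passes 120 N, or if a joint passes its speed limit or range.

### The arm

A 6-joint arm with a two-finger parallel gripper is mounted at the origin on a cart in front of the work surface, level with it; the furniture and walls round the work are solid. World frame = base frame: x ahead of the robot, y to its left, z up, the work surface at z = 0. Lengths are in m, angles in rad, forces in N, time in s.
With the tool pointing down it reaches from about 0.275 to 0.775 m from the base axis. Payload 14.6 kg.
Tool frame: the origin (TCP) lies between the finger pads; the fingertips stand 8 mm ahead of it and the grasp point (between the pads) lies 11 mm behind it; x points along the fingers, y is the direction in which the jaws open and shut, and the axes are right-handed (so a half turn about x gives the same grasp; the last joint's range is limited). The gripper opens to 85 mm and grips with 20 to 120 N. Pads are 22 mm wide; open, the fingers measure 114 mm over their backs; the gripper's body (76 mm by 85 mm) begins 54 mm behind the grasp point. The pads swing forward as they close: fully open they stand 13 mm farther back than shut.
Start: joints at [0.956, 0.263, -0.048, 1.259, 0, 1.415], TCP at [0.233, 0.47, 0.239] pointing down, gripper open.
Joint ranges: [-2.65, 2.65], [-0.89, 1.7], [-1.18, 1.37], [-2.13, 2.11], [-1.35, 1.29], [-3.14, 3.14]. Speed limits (rad/s): [1.89, 1.89, 2.57, 2.79, 3.14, 3.14].

### API

Orientations are given as a rotation vector (axis times angle).
In Python, from rig import env, capture, camera_info, ticket, recognise, landmark_of gives the robot as it stands.
- The arm moves only by the shell command python3 -m creep 'ROWS' [FORCE]. ROWS is JSON, one flat list of numbers, 7 for each row, row after row: the shift along the world's x, y, z in cm, then the turn, a rotation vector about the world's x, y, z in rad, then the closure in counts, from 0 (fully open) to 255 (shut). A call has 1 to 12 rows; each row is the pose to reach, as a shift and turn from the pose commanded when the call began; what a row does not reach only later rows make up. A row lasts 1/12 s, in which the tool goes at most 41.7 mm and 7.16 degrees, less where a joint would pass 70% of its speed; a pose out of reach is approached as far as the arm can. A call with a gripper value outside its range is refused whole. The fingers move at their own pace and stop on an object; FORCE is the grip in N (left out, the last holds). Time passes only in rows, so rows that repeat a pose let the fingers close. It gives the time, the measured TCP pose, the force and the opening at its end, in the units of the state.
- env.observe(): the state, without advancing time (a new reading comes with each control period).
- capture(name): name is "side" or "top"; returns (picture, depth): 400x640x3 uint8, red, green, blue; 400x640 float32, m along the optical axis (not along the pixel's ray), 0 where there is no reading.
- camera_info(name): a dict with "mtx" (3x3 intrinsics, pixels), "R" (3x3) and "t" (3): a world point X has camera coordinates R X + t. Camera axes: x right, y down, z forward; pixel columns grow to the right and rows downward; lengths in m; the calibration is good to about 2 mm. A picture is of the moment at which its call begins. camera_info takes no time and is no camera call.
- ticket.sign_off(): hands the job in, once; it reports no verdict.
Trained networks look in the newest picture that a camera, given by its name, has taken for a name from the list of things; names that differ only in an ending like _2 or _b are one class to them, and where a whole thing is asked for, a point or a joint stands for the part that bears it (a point fixed in the world has none). Each returns a list of dicts, best first, with "confidence" (0 to 1); they miss things now and then, are a little off and sometimes report something else, mostly with a low value. They report only what shows in the picture. A call takes as long as a camera call. They do not tell look-alikes from the thing itself.
- recognise(label, camera): "extent" ([centre column, centre row, width, height] in pixels, round what is visible of it).
- landmark_of(label, camera): "location" ([column, row] in pixels: a listed point, or the origin of a listed thing).
The state is a dict: "t": time; "q": joint angles; "qvel": joint speeds; "tau": joint torques, N m; "tcp_pos": TCP position; "tool_rot": TCP orientation; "wrist_force": force on the tool from outside, world axes, zero at the start; "ft_torque": the same for the moment, N m; "opening": finger opening in m.
Only numpy, scipy, OpenCV 4.12 (cv2) and the standard library are available. Lean on these libraries where they do the work, as an engineer would, in place of code of your own. Each camera call takes 0.05 s, during which the arm holds its last target.

## Working session

There is one attempt and no reset: what is moved stays moved. The work goes in short steps, Python scripts to look and compute and a shell command to move; the robot and the scene stay as the last step left them, time stands still between calls to the robot, and variables do not carry over. Pictures are saved under pics/ and viewed, and the job is handed in when it is done.

```bash
ls; mkdir -p pics; cat > h.py <<'E'
import numpy as np, cv2
from rig import env, capture, camera_info, ticket, recognise, landmark_of
def pt(px,d,name):
    c=camera_info(name);K=np.array(c["mtx"]);R=np.array(c["R"]);t=np.array(c["t"])
    p=np.linalg.inv(K)@np.array([px[0],px[1],1.])*d
    return R.T@(p-t)
def ray(px,name):
    c=camera_info(name);K=np.array(c["mtx"]);R=np.array(c["R"]);t=np.array(c["t"])
    o=-R.T@t; v=R.T@(np.linalg.inv(K)@np.array([px[0],px[1],1.])); return o,v/np.linalg.norm(v)
def cloud(d,name):
    c=camera_info(name);K=np.array(c["mtx"]);R=np.array(c["R"]);t=np.array(c["t"])
    v,u=np.indices(d.shape); p=np.stack([(u-K[0,2])/K[0,0]*d,(v-K[1,2])/K[1,1]*d,d],-1)
    W=(p-t)@R; W[d<=0]=np.nan; return W
def tri(p1,c1,p2,c2):
    o,v=ray(p1,c1);a,b=ray(p2,c2)
    s=np.linalg.lstsq(np.stack([v,-b],1),a-o,rcond=None)[0]
    return (o+v*s[0]+a+b*s[1])/2, np.linalg.norm(o+v*s[0]-a-b*s[1])
E
python3 - <<'E'
from h import *
np.set_printoptions(precision=4,suppress=True)
print(env.observe())
for n in("side","top"):
    p,d=capture(n); cv2.imwrite(f"pics/{n}0.png",p[...,::-1]); np.save(f"{n}0.npy",d); print(camera_info(n), (d>0).mean())
    for l in["jar_center","tube_center","tags_center","caddy","mat","tag_rest","spool_center","chalk_center","tin_center"]:
        print(n,l,[(np.round(r["location"],1),round(r["confidence"],2)) for r in landmark_of(l,n)][:4])
E
```

```text
pics
{'t': 0.0, 'q': array([ 0.9557,  0.2635, -0.049 ,  1.2594, -0.    ,  1.4155]), 'qvel': array([-0.0015,  0.0017, -0.0016,  0.0016,  0.0018, -0.0006]), 'tau': array([  0.0069, -63.7618,  38.4569,   0.0138,   0.0001,   0.    ]), 'tcp_pos': array([0.2328, 0.4702, 0.2388]), 'tool_rot': array([ 0.3597,  1.541 , -0.3614]), 'wrist_force': array([-0.4681,  0.233 ,  0.6407]), 'ft_torque': array([-0.0212,  0.0027, -0.0309]), 'opening': 0.08522689765851264}
{'mtx': array([[400.1451,   0.    , 317.7028],
       [  0.    , 400.1451, 194.6824],
       [  0.    ,   0.    ,   1.    ]]), 'R': array([[ 0.8029, -0.5957, -0.02  ],
       [-0.2713, -0.3354, -0.9022],
       [ 0.5307,  0.7298, -0.4309]]), 't': array([-0.4643,  0.2312,  0.6437])} 0.99432421875
side jar_center [(array([259.1, 210.8]), 0.77)]
side tube_center [(array([419.4, 198.7]), 0.83), (array([333.7, 166.7]), 0.75), (array([280.8, 210.6]), 0.68), (array([336.8, 290.6]), 0.65)]
side tags_center [(array([306.5, 219.1]), 0.81), (array([288.1, 231.3]), 0.22)]
side caddy [(array([290. , 232.2]), 0.69), (array([227. , 187.3]), 0.42)]
side
[... 425 characters left out ...]
67],
       [-0.996 ,  0.0195, -0.0876],
       [ 0.0873, -0.0185, -0.996 ]]), 't': array([0.0003, 0.5555, 1.137 ])} 0.99587109375
top jar_center [(array([272. , 229.3]), 0.7)]
top tube_center [(array([251.1, 121.4]), 0.88), (array([431.7, 258.1]), 0.76), (array([323.6, 245. ]), 0.75), (array([388.4, 283.2]), 0.74)]
top tags_center [(array([300.9, 204.1]), 0.86)]
top caddy [(array([298.1, 217.3]), 0.9), (array([326. , 242.8]), 0.29)]
top mat [(array([179.7, 226.7]), 0.66)]
top tag_rest []
top spool_center [(array([268.6, 176.4]), 0.61)]
top chalk_center [(array([345.1, 194.5]), 0.78), (array([320.1, 127.8]), 0.25)]
top tin_center [(array([323.3, 126.4]), 0.79), (array([321.9, 242.6]), 0.71)]
```

View pics/side0.png

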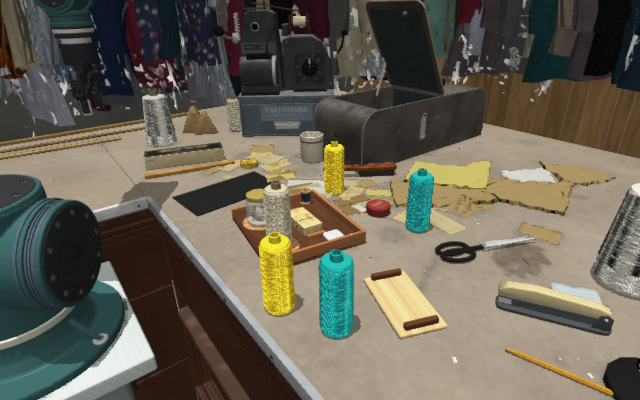

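View pics/top0.png

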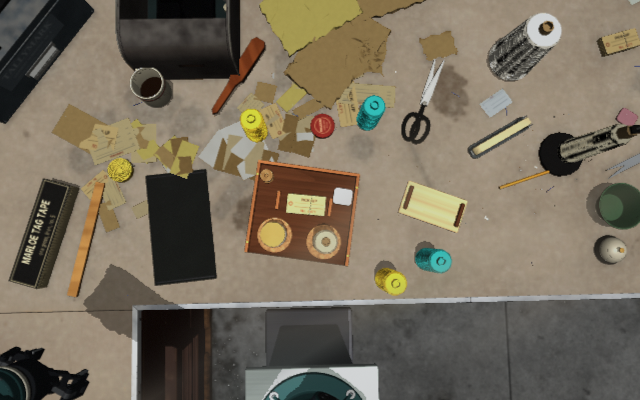

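The side view shows the caddy at about (297,225), with the cream tube at (277,212) in front of the jar at (257,205) and the tags at (306,219). The tag rest is at (402,302), and yellow and turquoise look-alikes stand near it. In the top view the jar is at (274,234), the cream tube at (323,240), the tags at (306,203), the mat at (181,227) and the rest at (433,205). The look-alikes are at (391,281), (433,260), (253,123) and (370,110).

```bash
python3 - <<'E'
from h import *
np.set_printoptions(precision=4,suppress=True)
d=np.load("top0.npy");W=cloud(d,"top");ds=np.load("side0.npy");S=cloud(ds,"side")
img=cv2.imread("pics/top0.png")
def box(W,x0,x1,y0,y1,z0,z1): return W[(W[...,0]>x0)&(W[...,0]<x1)&(W[...,1]>y0)&(W[...,1]<y1)&(W[...,2]>z0)&(W[...,2]<z1)]
def rr(m,name):
    (c,s,a)=cv2.minAreaRect(m[:,:2].astype(np.float32)*1000); print(name,len(m),"c",c,"s",s,"a",a,"z",np.percentile(m[:,2],[5,50,95]))
def win(u0,u1,v0,v1,W=W): return W[v0:v1,u0:u1].reshape(-1,3)
for n,w in dict(jar=(250,297,212,262),tube=(303,345,220,265),yel=(375,412,262,300),tur=(412,455,245,275),yel2=(240,268,105,142),tur2=(355,388,92,132)).items():
    m=win(*w); z=m[:,2]; 
    print(n,np.nanpercentile(z,[1,50,95,99.5]))
    for lo,hi in((.05,.09),(.09,.125),(.13,.15),(.15,.18)):
        k=m[(z>lo)&(z<hi)]
        if len(k)>10: rr(k,f" {lo}")
m=win(286,327,194,215); rr(m[m[:,2]>.035],"tags")
m=win(395,470,178,236); print(np.percentile(m[:,2],[5,50,95])); rr(m[m[:,2]>.005],"rest"); rr(m[m[:,2]>.013],"stops")
m=win(240,362,155,270); k=m[(m[:,2]>.026)&(m[:,2]<.034)]; rr(k,"rails")
# colour segs
def seg(mask,win):
    u0,u1,v0,v1=win; M=np.zeros(mask.shape,np.uint8); M[v0:v1,u0:u1]=mask[v0:v1,u0:u1]
    cs,_=cv2.findContours(M,0,1); c=max(cs,key=cv2.contourArea); return c
g=img.max(-1)
c=seg((g<50).astype(np.uint8),(140,225,162,290)); r=cv2.minAreaRect(c); b=cv2.boxPoints(r)
P=np.array([ (lambda o,v:o+v*(.003-o[2])/v[2])(*ray(q,"top")) for q in b]); print("mat",r,P,P.mean(0))
e=P-np.roll(P,1,0); print(np.linalg.norm(e,axis=1),np.arctan2(e[:,1],e[:,0]))
np.save("mat.npy",P)
E
```

```text
jar [-0.0006  0.0151  0.0897  0.0921]
 0.05 448 c (466.953369140625, 84.05007934570312) s (56.4874153137207, 57.78076934814453) a 89.1240463256836 z [0.0688 0.0872 0.0897]
 0.09 94 c (468.2010498046875, 85.49722290039062) s (52.654258728027344, 46.474891662597656) a 35.94619369506836 z [0.0901 0.0909 0.0926]
tube [0.0001 0.0154 0.1513 0.1616]
 0.13 286 c (448.7592468261719, -33.26539611816406) s (50.32697296142578, 50.52961730957031) a 43.94194793701172 z [0.1418 0.1479 0.1498]
 0.15 176 c (448.72625732421875, -33.86228942871094) s (44.90559005737305, 40.563262939453125) a 88.84486389160156 z [0.1501 0.1514 0.1617]
yel [-0.003   0.0055  0.1386  0.1486]
 0.05 70 c (362.0935363769531, -170.6549072265625) s (25.34195327758789, 53.400390625) a 60.74287033081055 z [0.0525 0.0687 0.0877]
 0.09 71 c (363.0887756347656, -173.81759643554688) s (28.978981018066406, 52.43962860107422) a 49.99211502075195 z [0.0921 0.1083 0.1228]
 0.13 428 c (355.93072509765625, -182.2125244140625) s (49.77790451049805, 50.99410629272461) a 35.52762222290039 z [0.1311 0.1354 0.1445]
tur [-0.0033  0.0525  0.1387 
[... 1479 characters left out ...]
46 c (528.8683471679688, -304.9152526855469) s (184.0463104248047, 141.2334747314453) a 88.82867431640625 z [0.0057 0.0095 0.0204]
stops 304 c (528.4935302734375, -305.45538330078125) s (142.56881713867188, 82.89645385742188) a 70.38329315185547 z [0.0132 0.019  0.0243]
rails 870 c (519.8137817382812, 15.873054504394531) s (250.77735900878906, 224.8758087158203) a 81.19757843017578 z [0.0272 0.0322 0.0338]
mat ((180.3228302001953, 226.75741577148438), (110.26069641113281, 61.638790130615234), 84.50768280029297) [[0.621  0.4027 0.003 ]
 [0.6329 0.2519 0.003 ]
 [0.3637 0.2268 0.003 ]
 [0.3529 0.3747 0.003 ]] [0.4926 0.314  0.003 ]
[0.2695 0.1512 0.2703 0.1483] [ 0.1038 -1.4921 -3.0486  1.6437]
```

```bash
python3 - <<'E'
import cv2
i=cv2.imread("pics/top0.png"); cv2.imwrite("pics/topz.png",cv2.resize(i[150:290,230:480],None,fx=3.2,fy=3.2,interpolation=2))
E
```

```text
(no output)
```

View pics/topz.png

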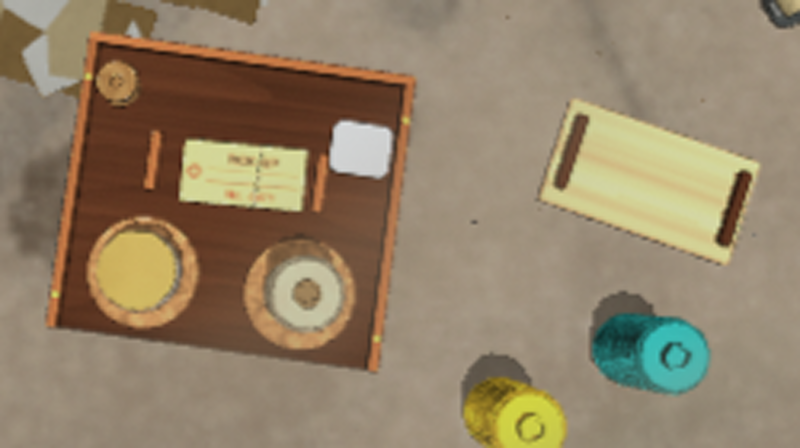

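```bash
python3 - <<'E'
from h import *
from scipy.spatial.transform import Rotation as Ro
np.set_printoptions(precision=4,suppress=True)
R=Ro.from_rotvec(env.observe()["tool_rot"]).as_matrix(); print(R, "jaw yaw deg",np.degrees(np.arctan2(R[1,1],R[0,1])))
for n,a,b in (("jar",(259.1,210.8),(272,229.3)),("tube",(280.8,210.6),(323.6,245)),("tags",(306.5,219.1),(300.9,204.1)),("caddy",(290,232.2),(298.1,217.3)),("tin",(378.6,207.4),(323.3,126.4)),("mat",(229.4,192.9),(179.7,226.7))):
    print(n,*tri(a,"side",b,"top"))
S=cloud(np.load("side0.npy"),"side"); W=cloud(np.load("top0.npy"),"top")
side=cv2.imread("pics/side0.png"); img=cv2.imread("pics/top0.png")
def onz(q,z,n): o,v=ray(q,n); return o+v*(z-o[2])/v[2]
def fit(mask,win,z,n):
    u0,u1,v0,v1=win; M=np.zeros(mask.shape,np.uint8); M[v0:v1,u0:u1]=mask[v0:v1,u0:u1]
    c=max(cv2.findContours(M,0,1)[0],key=cv2.contourArea)
    P=np.array([onz(q,z,n)[:2] for q in c[:,0]],np.float32)*1000
    return cv2.minAreaRect(P)
hsv=cv2.cvtColor(img,40); hs=cv2.cvtColor(side,40)
for (u,v) in((433,205),(300,204),(316,208),(380,200)): print("top hsv",hsv[v,u])
for (u,v) in((402,302),(380,290)): print("side",hs[v,u])
def m(h,s,v): return cv2.inRange(h,(15,s,v),(35,255,255))
for s,v in((60,170),(70,190)):
  print("rest top",fit(m(hsv,s,v),(390,475,172,240),.008,"top"),"side",fit(m(hs,s,v),(355,450,262,342),.008,"side"))
  print("tags top",fit(m(hsv,s,v),(284,330,192,218),.036,"top"))
# side depth heights
for nm,(u,v) in dict(restside=(402,302),tags=(303,212),mat=(215,190)).items(): print(nm,np.nanmedian(S[v-2:v+3,u-2:u+3].reshape(-1,3),0))
for nm,(u,v) in dict(rest=(433,205),tags=(306,203),mat=(180,227),cork=(265,250),floor=(380,210),board=(300,240)).items(): print(nm,np.nanmedian(W[v-2:v+3,u-2:u+3].reshape(-1,3),0))
E
```

```text
[[ 0.      0.4438  0.8961]
 [-0.      0.8961 -0.4438]
 [-1.     -0.      0.    ]] jaw yaw deg 63.65594165514797
jar [0.4769 0.0893 0.0377] 0.006324446611599471
tube [ 0.4487 -0.0363  0.0982] 0.018563021821992008
tags [0.5464 0.0138 0.0227] 0.01616320320360533
caddy [ 0.5116  0.0243 -0.0041] 0.006230558139245838
tin [ 0.7334 -0.0422  0.0159] 0.004016437610172798
mat [ 0.495   0.316  -0.0046] 0.0071138081799602074
top hsv [ 22  94 210]
top hsv [ 31  75 214]
top hsv [ 22 100 199]
top hsv [ 17  54 162]
side [ 22  92 240]
side [ 20  99 236]
rest top ((529.507080078125, -306.98992919921875), (155.04640197753906, 85.14433288574219), 69.54719543457031) side ((532.1453857421875, -308.7569885253906), (157.10610961914062, 85.867431640625), 69.35051727294922)
tags top ((537.7706909179688, 6.966827392578125), (90.79523468017578, 45.04762268066406), 83.645751953125)
rest top ((543.9342651367188, -312.40478515625), (150.63461303710938, 50.907718658447266), 69.79188537597656) side ((532.198974609375, -308.39892578125), (156.52114868164062, 84.62015533447266), 69.45092010498047)
tags top ((537.94921875, 6.632663726806641), (89.60343170166016, 43.74179458618164), 83.6460952758789)
restside [ 0.5266 -0.3142  0.01  ]
tags [0.5534 0.0234 0.036 ]
mat [0.4661 0.3379 0.0048]
rest [ 0.5319 -0.3075  0.0095]
tags [0.541  0.0058 0.0358]
mat [0.4907 0.3142 0.0053]
cork [0.4306 0.1069 0.0144]
floor [ 0.5225 -0.1769  0.0015]
board [0.4529 0.022  0.0135]
```

```bash
python3 -m creep '[4,-8,0,0,0,-0.12,0, 21.6,-50.4,0,0,0,-1.222,0, 21.6,-50.4,0,0,0,-1.222,0, 21.6,-50.4,0,0,0,-1.222,0, 21.6,-50.4,0,0,0,-1.222,0, 21.6,-50.4,0,0,0,-1.222,0, 21.6,-50.4,0,0,0,-1.222,0, 21.6,-50.4,0,0,0,-1.222,0, 21.6,-50.4,0,0,0,-1.222,0, 21.6,-50.4,0,0,0,-1.222,0, 21.6,-50.4,0,0,0,-1.222,0, 21.6,-50.4,0,0,0,-1.222,0]' 30
```

```text
t: 2.0
tcp_pos: [0.4304, 0.0089, 0.2395]
tool_rot: [1.292, 1.154, -1.291]
wrist_force: [0.8, 0.9, 0.5]
opening: 0.0855
```

```bash
cat >> h.py <<'E'
from scipy.spatial.transform import Rotation as Ro
def st():
    s=env.observe(); R=Ro.from_rotvec(s["tool_rot"]).as_matrix()
    print("t %.2f tcp %s jaw %.2f deg tilt %.2f F %s open %.4f"%(s["t"],np.round(s["tcp_pos"]*1000,1),np.degrees(np.arctan2(R[1,1],R[0,1])),np.degrees(np.arccos(-R[2,0])),np.round(s["wrist_force"],1),s["opening"]))
    return s
E
python3 -c "from h import *; print(st()['q'])"
```

```text
t 2.00 tcp [430.4   8.9 239.5] jaw -6.42 deg tilt 0.04 F [0.8 0.9 0.5] open 0.0855
[-1.69201653e-01  1.00612755e-01 -2.56727738e-01  1.21272812e+00
  7.17052489e-05  1.51362813e+00]
```

```bash
python3 -m creep '[1.86,-4.25,0,0,0,0,0, 1.86,-4.25,0,0,0,0,0, 1.86,-4.25,-3,0,0,0,0, 1.86,-4.25,-6,0,0,0,0, 1.86,-4.25,-6,0,0,0,0]' && python3 - <<'E'
from h import *
st()
p,d=capture("top");cv2.imwrite("pics/t1.png",p[130:300,220:420,::-1].repeat(3,0).repeat(3,1))
p,d=capture("side");cv2.imwrite("pics/s1.png",p[...,::-1])
E
```

```text
t: 2.42
tcp_pos: [0.4465, -0.0312, 0.1754]
tool_rot: [1.289, 1.16, -1.295]
wrist_force: [-0.7, 0.4, -0.9]
opening: 0.0857
t 2.42 tcp [446.5 -31.2 175.4] jaw -6.41 deg tilt 0.36 F [-0.7  0.4 -0.9] open 0.0857
```

View pics/s1.png

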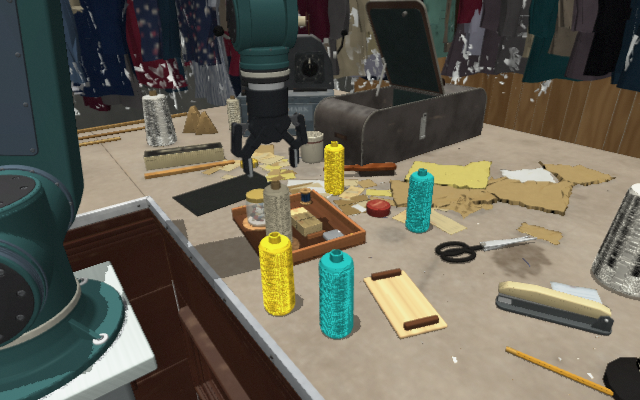

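The side view shows the open fingers at (243,165) and (298,165), straddling the line of the cream tube at (277,190), and the forearm is well above everything. I'll descend and grip.

```bash
python3 -m creep '[0.1,-0.15,-0.5,0,0,0,0, 0.1,-0.15,-2.5,0,0,0,0, 0.1,-0.15,-4.5,0,0,0,0, 0.1,-0.15,-6.5,0,0,0,0, 0.1,-0.15,-6.5,0,0,0,0, 0.1,-0.15,-6.5,0,0,0,0]' && python3 -c "from h import *; st()"
```

```text
t: 3.02
tcp_pos: [0.45, -0.0329, 0.1151]
tool_rot: [1.29, 1.155, -1.29]
wrist_force: [1.4, 0.4, 0.4]
opening: 0.0853
t 3.02 tcp [450.  -32.9 115.1] jaw -6.34 deg tilt 0.01 F [1.4 0.4 0.4] open 0.0853
```

```bash
python3 -m creep '[-0.1,-0.08,-0.6,0,0,0,0, -0.1,-0.08,-0.6,0,0,0,0, -0.1,-0.08,-0.6,0,0,0,60, -0.1,-0.08,-0.6,0,0,0,120, -0.1,-0.08,-0.6,0,0,0,160, -0.1,-0.08,-0.6,0,0,0,200, -0.1,-0.08,-0.6,0,0,0,255, -0.1,-0.08,-0.6,0,0,0,255, -0.1,-0.08,-0.6,0,0,0,255, -0.1,-0.08,-0.6,0,0,0,255]' 35 && python3 -c "from h import *; st()"
```

```text
t: 3.85
tcp_pos: [0.4492, -0.0338, 0.1089]
tool_rot: [1.291, 1.154, -1.29]
wrist_force: [0.5, 0.1, 6.7]
opening: 0.0521
t 3.85 tcp [449.2 -33.8 108.9] jaw -6.36 deg tilt 0.07 F [0.5 0.1 6.7] open 0.0521
```

```bash
python3 -m creep '[0,0,0,0,0,0,255, 0,0,0,0,0,0,255, 0,0,1,0,0,0,255, 0,0,2,0,0,0,255, 0,0,3,0,0,0,255]' && python3 - <<'E'
from h import *
st()
p,d=capture("side");cv2.imwrite("pics/s2.png",p[...,::-1])
E
```

```text
t: 4.27
tcp_pos: [0.4486, -0.0337, 0.1388]
tool_rot: [1.29, 1.155, -1.291]
wrist_force: [-0.1, 0.2, -0.6]
opening: 0.0517
t 4.27 tcp [448.6 -33.7 138.8] jaw -6.36 deg tilt 0.01 F [-0.1  0.2 -0.6] open 0.0517
```

View pics/s2.png

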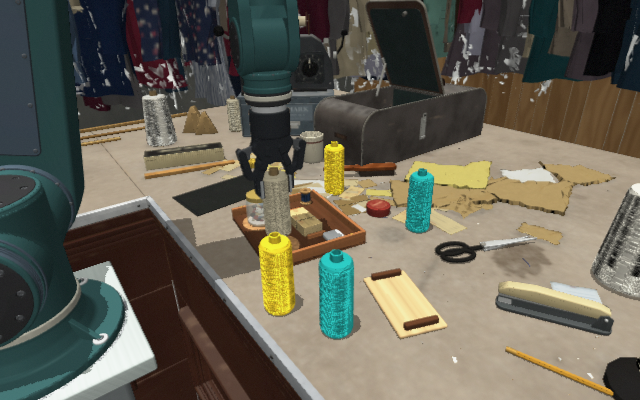

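```bash
python3 -m creep '[0,0,4,0,0,0,255, 0,0,8,0,0,0,255, 2,6,9,0,0,0,255, 3,9,9,0,0,0,255, 4,12,9,0,0,0,255, 5,15,9,0,0,0,255, 6,18,9,0,0,0,255, 7,21,9,0,0,0,255, 8,24,9,0,0,0,255, 9,27,9,0,0,0,255, 10,30,9,0,0,0,255, 11,33,9,0,0,0,255]' && python3 -m creep '[0.8,2.5,0,0,0,0,255, 0.8,2.5,0,0,0,0,255, 0.8,2.5,-3,0,0,0,255, 0.8,2.5,-6,0,0,0,255, 0.8,2.5,-9,0,0,0,255, 0.8,2.5,-9,0,0,0,255, 0.8,2.5,-9,0,0,0,255]' && python3 - <<'E'
from h import *
st()
p,d=capture("side");cv2.imwrite("pics/s3.png",p[...,::-1])
E
```

```text
t: 5.32
tcp_pos: [0.5589, 0.2979, 0.2279]
tool_rot: [1.29, 1.155, -1.291]
wrist_force: [0.0, 0.3, -0.0]
opening: 0.0518
t: 5.9
tcp_pos: [0.566, 0.3207, 0.1377]
tool_rot: [1.289, 1.155, -1.293]
wrist_force: [0.5, -0.5, 0.1]
opening: 0.0519
t 5.90 tcp [566.  320.7 137.7] jaw -6.37 deg tilt 0.16 F [ 0.5 -0.5  0.1] open 0.0519
```

View pics/s3.png

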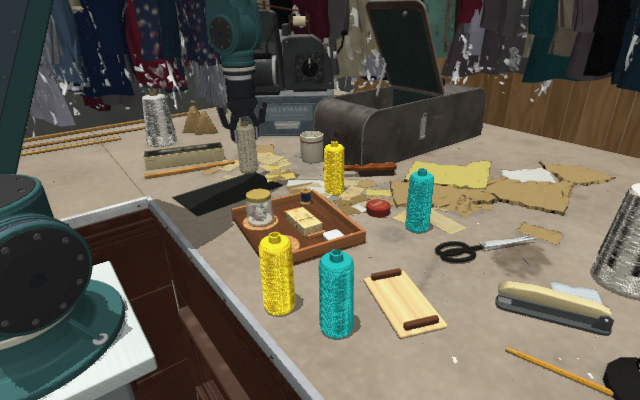

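The tube hangs upright in the gripper at (247,145) above the far part of the mat, and the jar and tags are undisturbed. I'll lower it and let go.

```bash
python3 -m creep '[0,0,-1.5,0,0,0,255, 0,0,-3,0,0,0,255, 0,0,-3.6,0,0,0,255, 0,0,-3.8,0,0,0,255, 0,0,-3.8,0,0,0,255, 0,0,-3.8,0,0,0,255]' && python3 -c "from h import *; st()"
```

```text
t: 6.45
tcp_pos: [0.5673, 0.3215, 0.1016]
tool_rot: [1.292, 1.154, -1.289]
wrist_force: [0.6, -0.3, -1.5]
opening: 0.0519
t 6.45 tcp [567.3 321.5 101.6] jaw -6.36 deg tilt 0.10 F [ 0.6 -0.3 -1.5] open 0.0519
```

```bash
python3 -m creep '[0,0,-0.15,0,0,0,255, 0,0,-0.3,0,0,0,255, 0,0,-0.3,0,0,0,255, 0,0,-0.3,0,0,0,255]' && python3 -c "from h import *; st()"
```

```text
t: 6.78
tcp_pos: [0.5672, 0.3214, 0.098]
tool_rot: [1.291, 1.154, -1.289]
wrist_force: [0.3, 0.4, 4.7]
opening: 0.0519
t 6.78 tcp [567.2 321.4  98. ] jaw -6.36 deg tilt 0.08 F [0.3 0.4 4.7] open 0.0519
```

```bash
python3 -m creep '[0,0,0.05,0,0,0,200, 0,0,0.05,0,0,0,120, 0,0,0.05,0,0,0,60, 0,0,0.05,0,0,0,0, 0,0,0.05,0,0,0,0, 0,0,0.05,0,0,0,0, 0,0,2,0,0,0,0, 0,0,5,0,0,0,0, 0,0,9,0,0,0,0, 0,0,12,0,0,0,0, 0,0,12,0,0,0,0]' && python3 - <<'E'
from h import *
st()
p,d=capture("side");cv2.imwrite("pics/s4.png",p[...,::-1])
E
```

```text
t: 7.7
tcp_pos: [0.5684, 0.322, 0.2235]
tool_rot: [1.297, 1.152, -1.283]
wrist_force: [1.5, 0.4, 0.0]
opening: 0.0855
t 7.70 tcp [568.4 322.  223.5] jaw -6.36 deg tilt 0.46 F [1.5 0.4 0. ] open 0.0855
```

View pics/s4.png

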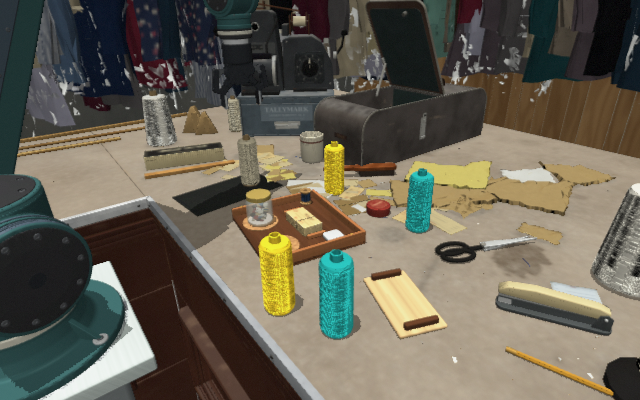

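The tube stands upright on the mat at (248,160). The jar is next, at (467, 85) mm.

```bash
python3 -m creep '[-2,-4,0,0,0,0,0, -4,-8,0,0,0,0,0, -5.5,-12,0,0,0,0,0, -7,-16,0,0,0,0,0, -8.5,-20,0,0,0,0,0, -10,-23.7,-2,0,0,0,0, -10,-23.7,-5,0,0,0,0, -10,-23.7,-8,0,0,0,0, -10,-23.7,-10,0,0,0,0, -10,-23.7,-10,0,0,0,0, -10,-23.7,-10,0,0,0,0]' && python3 - <<'E'
from h import *
st()
p,d=capture("top");cv2.imwrite("pics/t5.png",cv2.resize(p[130:300,130:390,::-1],None,fx=3,fy=3))
E
```

```text
t: 8.67
tcp_pos: [0.4659, 0.0842, 0.1167]
tool_rot: [1.289, 1.156, -1.292]
wrist_force: [0.3, -0.2, 0.0]
opening: 0.0854
t 8.67 tcp [465.9  84.2 116.7] jaw -6.36 deg tilt 0.14 F [ 0.3 -0.2  0. ] open 0.0854
```

View pics/t5.png

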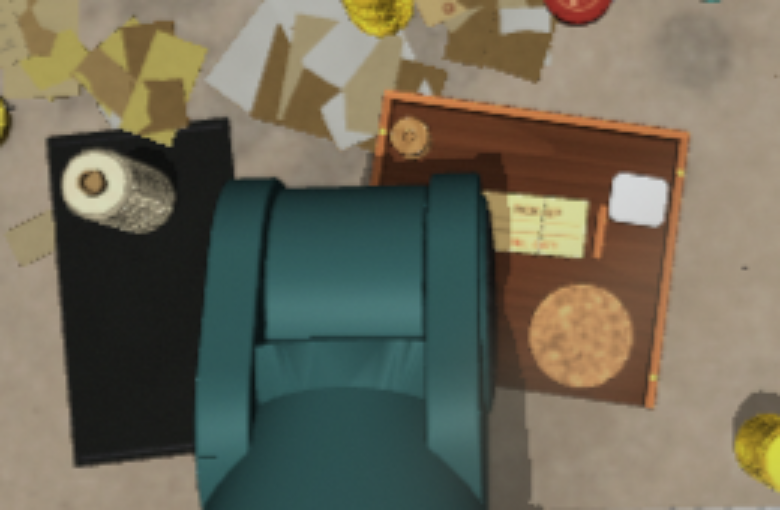

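The top view shows the tube at the far end of the mat (the mat patch at (93,185) in this crop) and the bare cork disc at (580,335). The arm covers the jar.

```bash
python3 -m creep '[0.1,0,-2,0,0,0,0, 0.1,0,-4,0,0,0,0, 0.1,0,-6,0,0,0,0, 0.1,0,-7,0,0,0,0, 0.1,0,-7,0,0,0,0, 0.1,0,-7,0,0,0,0]' && python3 -c "from h import *; st()"
```

```text
t: 9.22
tcp_pos: [0.4683, 0.0845, 0.0482]
tool_rot: [1.291, 1.154, -1.29]
wrist_force: [0.3, -0.7, 0.3]
opening: 0.0852
t 9.22 tcp [468.3  84.5  48.2] jaw -6.34 deg tilt 0.04 F [ 0.3 -0.7  0.3] open 0.0852
```

```bash
python3 -m creep '[-0.1,0,-0.35,0,0,0,0, -0.1,0,-0.35,0,0,0,40, -0.1,0,-0.35,0,0,0,80, -0.1,0,-0.35,0,0,0,120, -0.1,0,-0.35,0,0,0,160, -0.1,0,-0.35,0,0,0,255, -0.1,0,-0.35,0,0,0,255, -0.1,0,-0.35,0,0,0,255, -0.1,0,-0.35,0,0,0,255]' 40 && python3 -c "from h import *; st()" && python3 -m creep '[0,0,1,0,0,0,255, 0,0,2,0,0,0,255, 0,0,4,0,0,0,255, 0,0,4,0,0,0,255]' && python3 -c "from h import *; st()"
```

```text
t: 9.97
tcp_pos: [0.4672, 0.0843, 0.0447]
tool_rot: [1.291, 1.154, -1.289]
wrist_force: [-0.3, 0.5, 9.7]
opening: 0.0603
t 9.97 tcp [467.2  84.3  44.7] jaw -6.36 deg tilt 0.08 F [-0.3  0.5  9.7] open 0.0603
t: 10.3
tcp_pos: [0.4681, 0.0843, 0.0866]
tool_rot: [1.292, 1.152, -1.287]
wrist_force: [1.1, 1.0, -1.3]
opening: 0.0602
t 10.30 tcp [468.1  84.3  86.6] jaw -6.36 deg tilt 0.22 F [ 1.1  1.  -1.3] open 0.0602
```

```bash
python3 -m creep '[0,0,3,0,0,0,255, -0.7,3,3,0,0,0,255, -1.4,6,3,0,0,0,255, -2.1,9,3,0,0,0,255, -2.8,12,3,0,0,0,255, -3.5,15,3,0,0,0,255, -4.2,18,3,0,0,0,255, -5,22.3,2,0,0,0,255, -5,22.3,0,0,0,0,255, -5,22.3,-2,0,0,0,255, -5,22.3,-4,0,0,0,255, -5,22.3,-4,0,0,0,255]' && python3 -c "from h import *; st()"
```

```text
t: 11.3
tcp_pos: [0.4148, 0.3066, 0.0406]
tool_rot: [1.286, 1.156, -1.294]
wrist_force: [-0.4, -0.9, -2.3]
opening: 0.06
t 11.30 tcp [414.8 306.6  40.6] jaw -6.32 deg tilt 0.27 F [-0.4 -0.9 -2.3] open 0.0600
```

```bash
python3 -m creep '[0,0,-0.1,0,0,0,255, 0,0,-0.2,0,0,0,255, 0,0,-0.4,0,0,0,255, 0,0,-0.6,0,0,0,255, 0,0,-0.6,0,0,0,255, 0,0,-0.6,0,0,0,255]' && python3 -c "from h import *; st()"
```

```text
t: 11.8
tcp_pos: [0.4169, 0.3073, 0.0381]
tool_rot: [1.291, 1.154, -1.29]
wrist_force: [0.3, -0.2, -1.7]
opening: 0.0602
t 11.80 tcp [416.9 307.3  38.1] jaw -6.37 deg tilt 0.03 F [ 0.3 -0.2 -1.7] open 0.0602
```

```bash
python3 -m creep '[0,0,-0.2,0,0,0,255, 0,0,-0.4,0,0,0,255, 0,0,-0.4,0,0,0,255, 0,0,-0.4,0,0,0,255]' && python3 -c "from h import *; st()"
```

```text
t: 12.13
tcp_pos: [0.4169, 0.3073, 0.0338]
tool_rot: [1.291, 1.155, -1.29]
wrist_force: [0.0, 1.0, 1.2]
opening: 0.0604
t 12.13 tcp [416.9 307.3  33.8] jaw -6.36 deg tilt 0.02 F [0.  1.  1.2] open 0.0604
```

```bash
python3 -m creep '[0,0,0,0,0,0,200, 0,0,0,0,0,0,120, 0,0,0,0,0,0,60, 0,0,0,0,0,0,0, 0,0,0,0,0,0,0, 0,0,0,0,0,0,0, 0,0,2,0,0,0,0, 0,0,5,0,0,0,0, 0,0,9,0,0,0,0, 0,0,12,0,0,0,0, 0,0,12,0,0,0,0]' && python3 -m creep '[1.2,-3,0,0,0,0,0, 2.4,-6,0,0,0,0,0, 3.6,-9,0,0,0,0,0, 4.8,-12,0,0,0,0,0, 6,-15,0,0,0,0,0, 7.2,-18,0,0,0,0,0, 8.4,-21,0,0,0,0,0, 9.6,-24,0,0,0,0,0, 10.8,-27,0,0,0,0,0, 12.1,-30,0,0,0,0,0, 12.1,-30,-2,0,0,0,0, 12.1,-30,-4,0,0,0,0]' && python3 - <<'E'
from h import *
st()
p,d=capture("side");cv2.imwrite("pics/s6.png",p[...,::-1]);np.save("s6.npy",d)
E
```

```text
t: 13.05
tcp_pos: [0.4187, 0.3084, 0.1592]
tool_rot: [1.296, 1.153, -1.284]
wrist_force: [0.4, -0.1, 0.5]
opening: 0.0854
t: 14.05
tcp_pos: [0.5388, 0.0054, 0.1135]
tool_rot: [1.293, 1.152, -1.291]
wrist_force: [1.1, -0.3, 0.6]
opening: 0.0854
t 14.05 tcp [538.8   5.4 113.5] jaw -6.51 deg tilt 0.11 F [ 1.1 -0.3  0.6] open 0.0854
```

View pics/s6.png

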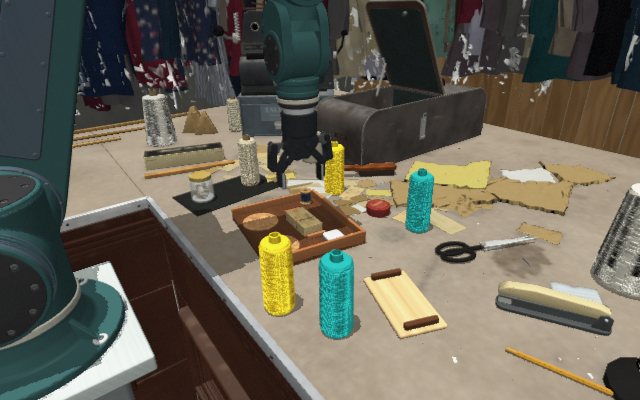

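Jar (201,188) and tube (248,160) both stand on the mat. The gripper is above the tag pack (305,220).

```bash
python3 -m creep '[0,0.1,-2,0,0,0,0, 0,0.1,-4,0,0,0,0, 0,0.1,-6,0,0,0,0, 0,0.1,-8,0,0,0,0, 0,0.1,-8.5,0,0,0,0, 0,0.1,-8.5,0,0,0,0, 0,0.1,-8.5,0,0,0,0]' && python3 - <<'E'
from h import *
st()
p,d=capture("side");cv2.imwrite("pics/s7.png",cv2.resize(p[150:280,210:380,::-1],None,fx=4,fy=4))
E
```

```text
t: 14.68
tcp_pos: [0.5379, 0.0084, 0.0295]
tool_rot: [1.29, 1.155, -1.29]
wrist_force: [0.4, 0.0, -0.6]
opening: 0.0855
t 14.68 tcp [537.9   8.4  29.5] jaw -6.35 deg tilt 0.01 F [ 0.4  0.  -0.6] open 0.0855
```

View pics/s7.png

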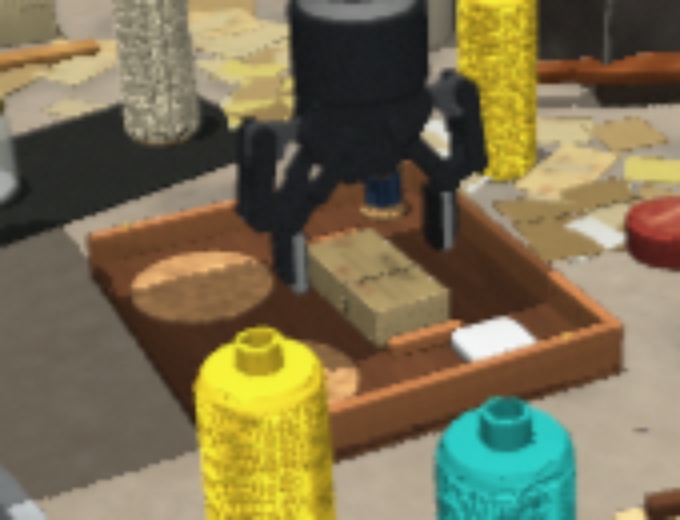

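The fingers straddle the pack, one at (295,270) and the other at (440,225) in this crop, about mid-length and clear of the stops.

```bash
python3 -m creep '[0,-0.1,-0.4,0,0,0,0, 0,-0.1,-0.7,0,0,0,0, 0,-0.1,-0.7,0,0,0,40, 0,-0.1,-0.7,0,0,0,80, 0,-0.1,-0.7,0,0,0,120, 0,-0.1,-0.7,0,0,0,160, 0,-0.1,-0.7,0,0,0,255, 0,-0.1,-0.7,0,0,0,255, 0,-0.1,-0.7,0,0,0,255, 0,-0.1,-0.7,0,0,0,255]' 25 && python3 -c "from h import *; st()"
```

```text
t: 15.57
tcp_pos: [0.5379, 0.0072, 0.022]
tool_rot: [1.291, 1.154, -1.29]
wrist_force: [-1.5, -0.1, 5.4]
opening: 0.0458
t 15.57 tcp [537.9   7.2  22. ] jaw -6.36 deg tilt 0.02 F [-1.5 -0.1  5.4] open 0.0458
```

```bash
python3 -m creep '[0,0,1,0,0,0,255, 0,0,3,0,0,0,255, 0,0,6,0,0,0,255, 0,0,10,0,0,0,255, 0,0,14,0,0,0,255, 0,0,17,0,0,0,255, 0,0,17,0,0,0,255]' && python3 - <<'E'
from h import *
st()
p,d=capture("side");cv2.imwrite("pics/s8.png",p[...,::-1])
p,d=capture("top");cv2.imwrite("pics/t8.png",p[...,::-1]);np.save("t8.npy",d)
E
```

```text
t: 16.15
tcp_pos: [0.5399, 0.007, 0.1975]
tool_rot: [1.294, 1.148, -1.285]
wrist_force: [0.3, -0.7, -0.5]
opening: 0.0454
t 16.15 tcp [539.9   7.  197.5] jaw -6.35 deg tilt 0.46 F [ 0.3 -0.7 -0.5] open 0.0454
```

View pics/s8.png

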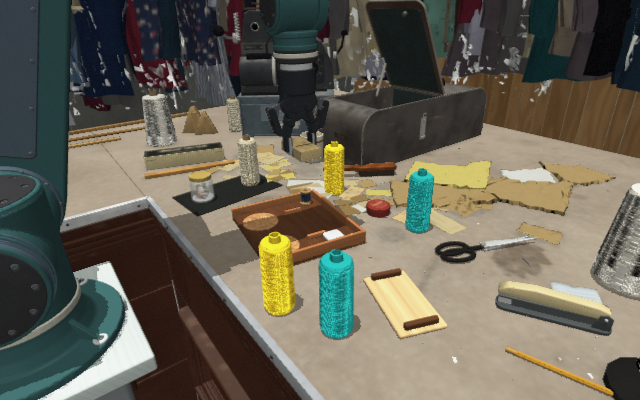

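View pics/t8.png

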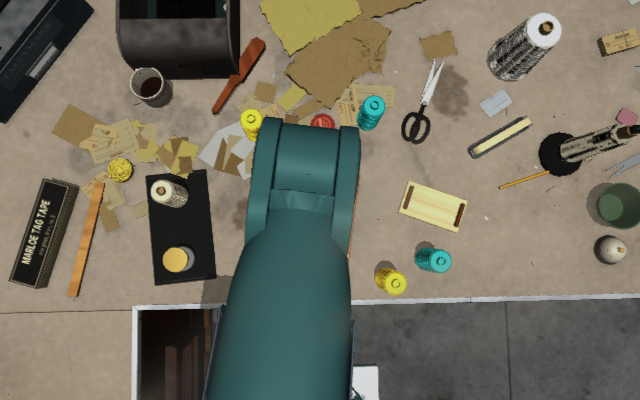

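The side view shows the pack held level at about (308,150). The top view shows the tube (167,192) and jar (178,258) upright on the mat. I'll check the arm's clearance over the look-alikes by the rest using the earlier depth picture (TCP z 113).

```bash
python3 - <<'E'
from h import *
S=cloud(np.load("s6.npy"),"side"); im=cv2.imread("pics/s6.png").astype(int)
m=(S[...,0]>.15)&(S[...,0]<.62)&(abs(S[...,1])<.12)&(S[...,2]>.19)
r=np.hypot(S[...,0],S[...,1])
for a in np.arange(.15,.65,.05):
    k=m&(r>a)&(r<a+.05)
    if k.sum(): print(round(a,2),k.sum(),np.percentile(S[...,2][k],[1,50,99]))
E
```

```text
0.45 2303 [0.19506271 0.40361694 0.48207591]
0.5 4204 [0.19392228 0.34232502 0.48179304]
0.55 1768 [0.19287841 0.38786521 0.47905908]
0.6 50 [0.19033201 0.20429608 0.22532734]
```

```bash
python3 -m creep '[0,-3,0,0,0,-0.02,255, -0.1,-6,0,0,0,-0.05,255, -0.2,-9,0,0,0,-0.07,255, -0.3,-12,0,0,0,-0.1,255, -0.4,-15,0,0,0,-0.12,255, -0.5,-18,0,0,0,-0.15,255, -0.55,-21,0,0,0,-0.17,255, -0.6,-24,0,0,0,-0.2,255, -0.65,-27,0,0,0,-0.22,255, -0.7,-30,0,0,0,-0.247,255, -0.75,-31.5,0,0,0,-0.247,255, -0.75,-31.5,0,0,0,-0.247,255]' && python3 -m creep '[0,0,-3,0,0,0,255, 0,0,-6,0,0,0,255, 0,0,-9,0,0,0,255, 0,0,-11,0,0,0,255, 0,0,-11,0,0,0,255, 0,0,-11,0,0,0,255]' && python3 - <<'E'
from h import *
st()
p,d=capture("side");cv2.imwrite("pics/s9.png",p[...,::-1])
p,d=capture("top");cv2.imwrite("pics/t9.png",p[...,::-1])
E
```

```text
t: 17.25
tcp_pos: [0.5295, -0.3101, 0.1898]
tool_rot: [1.469, 1.019, -1.471]
wrist_force: [-1.0, -0.2, 0.0]
opening: 0.0457
t: 17.75
tcp_pos: [0.5297, -0.3064, 0.0811]
tool_rot: [1.467, 1.022, -1.468]
wrist_force: [-0.4, 0.6, -0.7]
opening: 0.0458
t 17.75 tcp [ 529.7 -306.4   81.1] jaw -20.45 deg tilt 0.16 F [-0.4  0.6 -0.7] open 0.0458
```

View pics/s9.png

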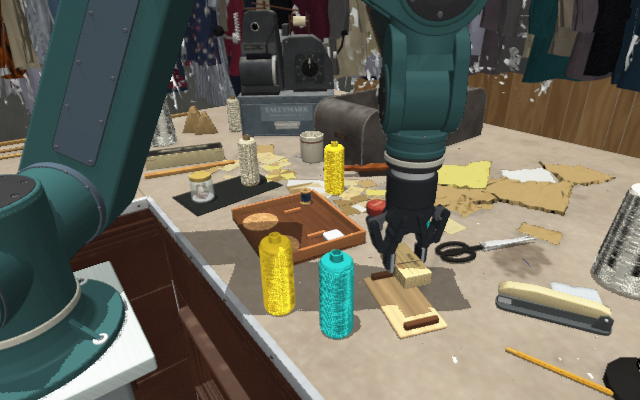

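The pack hangs level above the rest at about (405,268), its long side along the board. The gripper is clear of the turquoise tube at (337,290).

```bash
python3 -m creep '[0.05,-0.1,-2,0,0,0,255, 0.05,-0.1,-4,0,0,0,255, 0.05,-0.1,-5.2,0,0,0,255, 0.05,-0.1,-5.5,0,0,0,255, 0.05,-0.1,-5.5,0,0,0,255, 0.05,-0.1,-5.5,0,0,0,255]' && python3 - <<'E'
from h import *
st()
p,d=capture("side");cv2.imwrite("pics/s10.png",cv2.resize(p[220:345,330:470,::-1],None,fx=4,fy=4))
E
```

```text
t: 18.35
tcp_pos: [0.5314, -0.3091, 0.0282]
tool_rot: [1.468, 1.016, -1.467]
wrist_force: [0.7, -0.2, -0.5]
opening: 0.0453
t 18.35 tcp [ 531.4 -309.1   28.2] jaw -20.50 deg tilt 0.10 F [ 0.7 -0.2 -0.5] open 0.0453
```

View pics/s10.png

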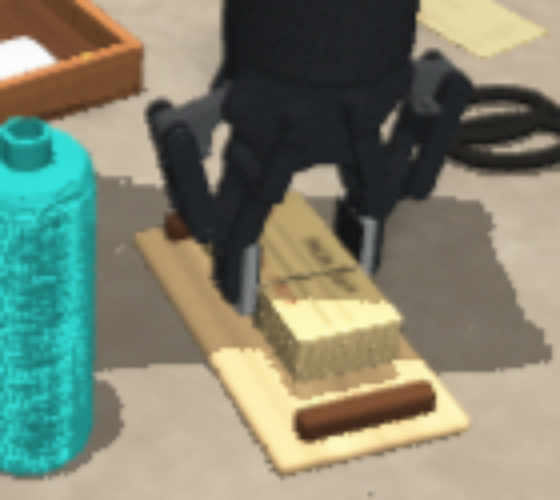

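```bash
python3 -m creep '[-0.1,0.1,-0.4,0,0,0,255, -0.1,0.1,-0.8,0,0,0,255, -0.1,0.1,-0.95,0,0,0,255, -0.1,0.1,-0.95,0,0,0,255, -0.1,0.1,-0.95,0,0,0,255]' && python3 -c "from h import *; st()"
```

```text
t: 18.82
tcp_pos: [0.5298, -0.3078, 0.018]
tool_rot: [1.468, 1.017, -1.467]
wrist_force: [-1.6, 2.3, 11.1]
opening: 0.0456
t 18.82 tcp [ 529.8 -307.8   18. ] jaw -20.51 deg tilt 0.04 F [-1.6  2.3 11.1] open 0.0456
```

Contact (11 N). Next I'll release and back off to look.

```bash
python3 -m creep '[0,0,0.05,0,0,0,255, 0,0,0.05,0,0,0,200, 0,0,0.05,0,0,0,120, 0,0,0.05,0,0,0,60, 0,0,0.05,0,0,0,0, 0,0,0.05,0,0,0,0, 0,0,0.05,0,0,0,0, 0,0,3,0,0,0,0, 0,0,7,0,0,0,0, 0,0,11,0,0,0,0, 0,0,15,0,0,0,0, 0,0,18,0,0,0,0]' && python3 -m creep '[0,3,0,0,0,0.02,0, 0,6,0,0,0,0.1,0, 0,9,0,0,0,0.15,0, 0,12,0,0,0,0.2,0, 0,15,0,0,0,0.247,0, 0,18,0,0,0,0.247,0, 0,21,0,0,0,0.247,0, -1,24,0,0,0,0.247,0]' && python3 - <<'E'
from h import *
st()
p,d=capture("side");cv2.imwrite("pics/s11.png",cv2.resize(p[220:345,330:470,::-1],None,fx=4,fy=4));cv2.imwrite("pics/s11f.png",p[...,::-1]);np.save("s11.npy",d)
p,d=capture("top");cv2.imwrite("pics/t11.png",cv2.resize(p[160:250,380:490,::-1],None,fx=5,fy=5));cv2.imwrite("pics/t11f.png",p[...,::-1]);np.save("t11.npy",d)
E
```

```text
t: 19.82
tcp_pos: [0.5299, -0.3078, 0.2007]
tool_rot: [1.468, 1.016, -1.467]
wrist_force: [0.3, -1.2, 0.2]
opening: 0.0851
t: 20.48
tcp_pos: [0.5204, -0.0664, 0.1971]
tool_rot: [1.291, 1.154, -1.29]
wrist_force: [-0.3, -0.0, -0.9]
opening: 0.0855
t 20.48 tcp [520.4 -66.4 197.1] jaw -6.35 deg tilt 0.03 F [-0.3 -0.  -0.9] open 0.0855
```

View pics/t11.png

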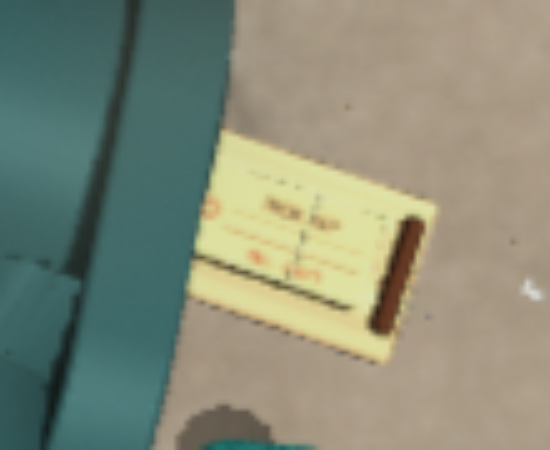

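View pics/s11.png

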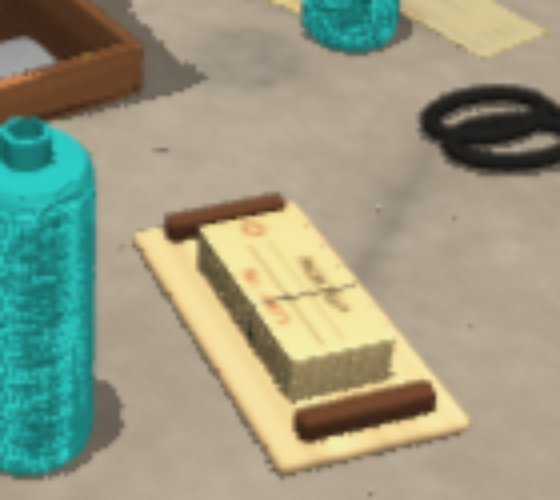

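The side view shows the pack flat on the rest between the stops, and the arm partly hides it in the top view. I'll move on toward the jar, then measure the centring with a clear view.

```bash
python3 -m creep '[-1,3.5,0,0,0,0,0, -2,7,0,0,0,0,0, -3,10.5,0,0,0,0,0, -4,14,0,0,0,0,0, -5,17.5,0,0,0,0,0, -6,21,0,0,0,0,0, -7,24.5,0,0,0,0,0, -8,28,0,0,0,0,0, -9,31.5,0,0,0,0,0, -10,35,0,0,0,0,0, -10.3,37.4,0,0,0,0,0, -10.3,37.4,0,0,0,0,0]' && python3 - <<'E'
from h import *
st()
p,d=capture("top");cv2.imwrite("pics/t12.png",cv2.resize(p[150:270,230:490,::-1],None,fx=3,fy=3));cv2.imwrite("pics/t12f.png",p[...,::-1])
W=cloud(d,"top"); 
m=W[175:240,390:480].reshape(-1,3); m=m[~np.isnan(m[:,2])]
k=m[(m[:,2]>.027)]; print("pack",len(k),cv2.minAreaRect((k[:,:2]*1000).astype(np.float32)),np.median(k[:,2]))
k2=m[(m[:,2]>.006)]; # board
h=cv2.cvtColor(p,41) if False else cv2.cvtColor(p[...,::-1].copy(),40)
def onz(q,z): o,v=ray(q,"top"); return (o+v*(z-o[2])/v[2])[:2]*1000
M=cv2.inRange(h,(10,60,60),(35,255,255)); Z=np.zeros_like(M); Z[172:242,388:476]=M[172:242,388:476]
c=max(cv2.findContours(Z,0,1)[0],key=cv2.contourArea); print("rest",cv2.minAreaRect(np.array([onz(q,.008) for q in c[:,0]],np.float32)))
# stops: dark
D=((h[...,2]<120)&(h[...,1]>80)).astype(np.uint8); 
Z=np.zeros_like(D); Z[178:235,396:472]=D[178:235,396:472]
n,l,s,ce=cv2.connectedComponentsWithStats(Z)
st_=[onz(ce[i],.018) for i in range(1,n) if s[i,4]>25]; print("stops",[ (s[i,4],onz(ce[i],.018)) for i in range(1,n) if s[i,4]>15])
print("tags lm",[(r["location"],r["confidence"],onz(r["location"],.02)) for r in landmark_of("tags_center","top")])
E
```

```text
t: 21.58
tcp_pos: [0.4161, 0.3096, 0.1971]
tool_rot: [1.289, 1.157, -1.288]
wrist_force: [-0.4, -0.1, -0.4]
opening: 0.0853
t 21.58 tcp [416.1 309.6 197.1] jaw -6.17 deg tilt 0.05 F [-0.4 -0.1 -0.4] open 0.0853
pack 711 ((526.99609375, -306.3973083496094), (93.20829772949219, 47.52131271362305), 69.84635925292969) 0.031422044173964464
rest ((529.6976928710938, -306.7113342285156), (158.99537658691406, 88.0377197265625), 69.49024200439453)
stops [(np.int32(86), array([ 552.6242376 , -244.02450933])), (np.int32(103), array([ 505.62401765, -366.83822792]))]
tags lm []
```

View pics/t12.png

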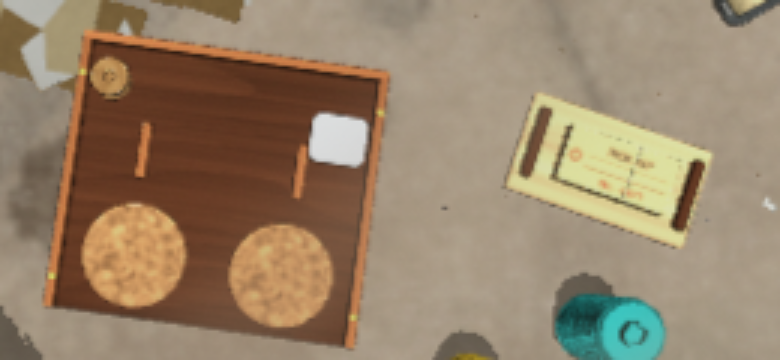

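The top view shows the pack lying between the stops at (540,142) and (690,195), with both cork discs free and the spool and chalk still in place. I'll cross-check the centring from the side view.

```bash
python3 - <<'E'
from h import *
im=cv2.imread("pics/s11f.png"); h=cv2.cvtColor(im,40); S=cloud(np.load("s11.npy"),"side")
m=S[260:345,355:455].reshape(-1,3); k=m[(m[:,2]>.0285)&(m[:,2]<.04)&(m[:,0]>.4)]
print("pack",len(k),cv2.minAreaRect((k[:,:2]*1000).astype(np.float32)),np.median(k[:,2]))
def onz(q,z): o,v=ray(q,"side"); return (o+v*(z-o[2])/v[2])[:2]*1000
D=((h[...,2]<130)&(h[...,1]>110)).astype(np.uint8); Z=np.zeros_like(D); Z[260:345,365:450]=D[260:345,365:450]
n,l,s,ce=cv2.connectedComponentsWithStats(Z)
P=[onz(ce[i],.014) for i in range(1,n) if s[i,4]>40]; print([s[i] for i in range(1,n) if s[i,4]>40],P,np.mean(P,0))
# top-plane pack via colour contour corner clicks in side: pixel values
cv2.imwrite("pics/s11z.png",cv2.resize(im[262:340,360:450],None,fx=8,fy=7.5,interpolation=2))
E
```

```text
pack 1008 ((530.1558227539062, -309.4556579589844), (93.88822174072266, 48.05202102661133), 69.84518432617188) 0.03185652363188999
[array([371, 269,  30,  12, 135], dtype=int32), array([404, 316,  35,  15, 275], dtype=int32)] [array([ 554.88095714, -241.85149881]), array([ 509.55064155, -369.0936349 ])] [ 532.21579934 -305.47256686]
```

View pics/s11z.png

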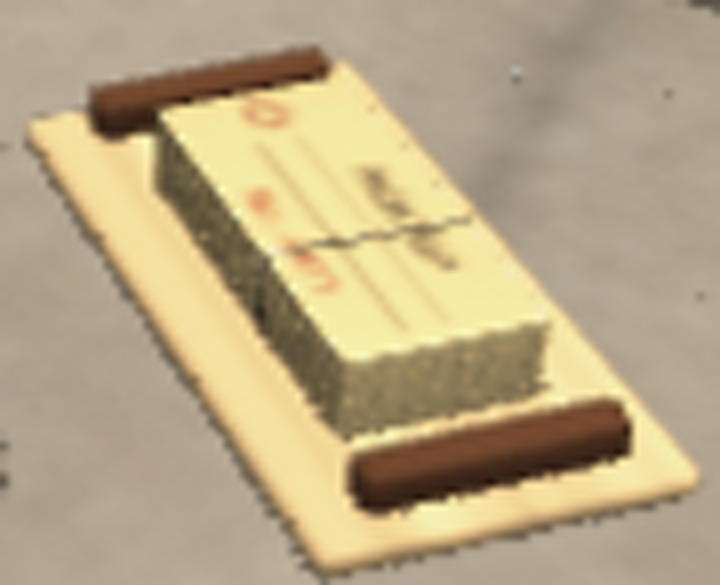

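Both views put the pack 1.5–1.7 mm off centre along each axis and within 0.4° of the rest, so it is flat and centred. Next I'll refine the disc centres while both are bare.

```bash
python3 - <<'E'
from h import *
im=cv2.imread("pics/t12f.png"); h=cv2.cvtColor(im,40)
def onz(q,z): o,v=ray(q,"top"); return (o+v*(z-o[2])/v[2])[:2]*1000
M=((h[...,2]>140)).astype(np.uint8)
for nm,(u0,u1,v0,v1) in dict(jar=(255,295,213,257),tube=(304,343,222,262)).items():
    Z=np.zeros_like(M); Z[v0:v1,u0:u1]=M[v0:v1,u0:u1]; Z=cv2.morphologyEx(Z,cv2.MORPH_CLOSE,np.ones((5,5)))
    c=max(cv2.findContours(Z,0,1)[0],key=cv2.contourArea)
    P=np.array([onz(q,.014) for q in cv2.convexHull(c)[:,0]],np.float32); print(nm,cv2.fitEllipse(P),cv2.minEnclosingCircle(P))
E
python3 -m creep '[0.1,-0.2,-3,0,0,0,0, 0.1,-0.2,-6,0,0,0,0, 0.1,-0.2,-9,0,0,0,0, 0.1,-0.2,-12,0,0,0,0, 0.1,-0.2,-14,0,0,0,0, 0.1,-0.2,-15.5,0,0,0,0, 0.1,-0.2,-15.5,0,0,0,0, 0.1,-0.2,-15.5,0,0,0,0]' && python3 -c "from h import *; st()"
```

```text
jar ((459.1792907714844, 90.94632720947266), (83.4598388671875, 110.25707244873047), 50.853675842285156) ((457.64434814453125, 93.86266326904297), 55.53752517700195)
tube ((448.29913330078125, -34.54314041137695), (83.38059997558594, 84.08002471923828), 0.7038317918777466) ((448.304931640625, -34.36865997314453), 42.35268783569336)
t: 22.35
tcp_pos: [0.4179, 0.3031, 0.0423]
tool_rot: [1.291, 1.154, -1.293]
wrist_force: [-0.4, 1.0, 0.4]
opening: 0.0857
t 22.35 tcp [417.9 303.1  42.3] jaw -6.44 deg tilt 0.07 F [-0.4  1.   0.4] open 0.0857
```

```bash
python3 -m creep '[-0.1,0.42,0,0,0,0,0, -0.1,0.42,-0.4,0,0,0,0, -0.1,0.42,-0.8,0,0,0,0, -0.1,0.42,-0.8,0,0,0,0, -0.1,0.42,-0.8,0,0,0,0]' && python3 -c "from h import *; st()"
```

```text
t: 22.77
tcp_pos: [0.4167, 0.3085, 0.0343]
tool_rot: [1.29, 1.155, -1.29]
wrist_force: [0.8, -1.0, -0.9]
opening: 0.0854
t 22.77 tcp [416.7 308.5  34.3] jaw -6.35 deg tilt 0.00 F [ 0.8 -1.  -0.9] open 0.0854
```

```bash
python3 -m creep '[0,-0.1,0,0,0,0,0, 0,-0.1,0,0,0,0,40, 0,-0.1,0,0,0,0,80, 0,-0.1,0,0,0,0,120, 0,-0.1,0,0,0,0,160, 0,-0.1,0,0,0,0,255, 0,-0.1,0,0,0,0,255, 0,-0.1,0,0,0,0,255, 0,-0.1,0,0,0,0,255]' 40 && python3 -c "from h import *; st()" && python3 -m creep '[0,0,1,0,0,0,255, 0,0,3,0,0,0,255, 0,0,6,0,0,0,255, 0,0,6,0,0,0,255]' && python3 -c "from h import *; st()"
```

```text
t: 23.52
tcp_pos: [0.4168, 0.3075, 0.0347]
tool_rot: [1.291, 1.155, -1.29]
wrist_force: [-1.5, -1.1, 7.4]
opening: 0.0603
t 23.52 tcp [416.8 307.5  34.7] jaw -6.36 deg tilt 0.02 F [-1.5 -1.1  7.4] open 0.0603
t: 23.85
tcp_pos: [0.4184, 0.3084, 0.0984]
tool_rot: [1.295, 1.153, -1.286]
wrist_force: [1.5, 0.7, -0.5]
opening: 0.0604
t 23.85 tcp [418.4 308.4  98.4] jaw -6.35 deg tilt 0.31 F [ 1.5  0.7 -0.5] open 0.0604
```

```bash
python3 -m creep '[0.7,-3,1,0,0,0,255, 1.4,-6,1,0,0,0,255, 2.1,-9,1,0,0,0,255, 2.8,-12,1,0,0,0,255, 3.5,-15,1,0,0,0,255, 4.2,-18,1,0,0,0,255, 5,-21,1,0,0,0,255, 5,-22.3,1,0,0,0,255, 5,-22.3,0,0,0,0,255, 5,-22.3,-2,0,0,0,255, 5,-22.3,-4,0,0,0,255, 5,-22.3,-4,0,0,0,255]' && python3 -m creep '[0,0,0,0,0,0,255, 0,0,0,0,0,0,255]' && python3 - <<'E'
from h import *
st()
p,d=capture("side");cv2.imwrite("pics/s13.png",p[...,::-1])
E
```

```text
t: 24.85
tcp_pos: [0.4648, 0.0843, 0.0514]
tool_rot: [1.289, 1.158, -1.294]
wrist_force: [-1.4, 0.9, -2.2]
opening: 0.0599
t: 25.02
tcp_pos: [0.467, 0.0846, 0.055]
tool_rot: [1.291, 1.154, -1.29]
wrist_force: [-0.2, -0.5, -0.6]
opening: 0.0599
t 25.02 tcp [467.   84.6  55. ] jaw -6.35 deg tilt 0.03 F [-0.2 -0.5 -0.6] open 0.0599
```

View pics/s13.png

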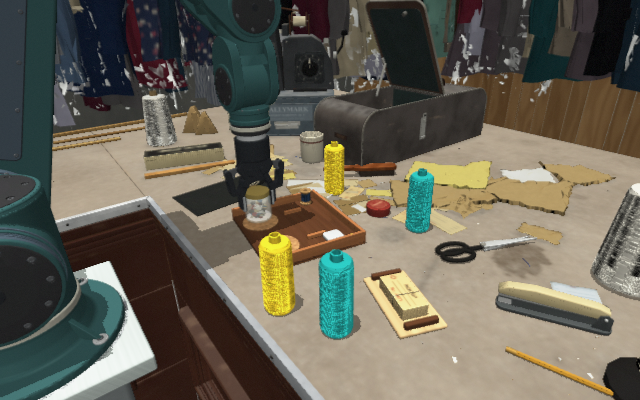

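The jar (258,202) hangs just above its left disc, the gripper hides the tube on the mat, and the pack on the rest looks good.

```bash
python3 -m creep '[0,0,-0.4,0,0,0,255, 0,0,-0.8,0,0,0,255, 0,0,-0.8,0,0,0,255, 0,0,-0.8,0,0,0,255]' && python3 -m creep '[0,0,-0.1,0,0,0,255, 0,0,-0.15,0,0,0,255, 0,0,-0.15,0,0,0,255]' && python3 -c "from h import *; st()"
```

```text
t: 25.4
tcp_pos: [0.4666, 0.0845, 0.0462]
tool_rot: [1.29, 1.155, -1.291]
wrist_force: [0.4, -0.3, -1.0]
opening: 0.06
t: 25.65
tcp_pos: [0.4669, 0.0845, 0.0457]
tool_rot: [1.291, 1.154, -1.29]
wrist_force: [-4.5, 0.9, 17.4]
opening: 0.06
t 25.65 tcp [466.9  84.5  45.7] jaw -6.35 deg tilt 0.05 F [-4.5  0.9 17.4] open 0.0600
```

Contact (17 N). I'll ease up, release and go to the tube.

```bash
python3 -m creep '[0,0,0.1,0,0,0,255, 0,0,0.1,0,0,0,200, 0,0,0.1,0,0,0,120, 0,0,0.1,0,0,0,60, 0,0,0.1,0,0,0,0, 0,0,0.1,0,0,0,0, 0,0,0.1,0,0,0,0, 0,0,3,0,0,0,0, 0,0,7,0,0,0,0, 0,0,11,0,0,0,0, 0,0,15,0,0,0,0, 0,0,18,0,0,0,0]' && python3 -m creep '[1.2,3,0,0,0,0,0, 2.4,6,0,0,0,0,0, 3.6,9,0,0,0,0,0, 4.8,12,0,0,0,0,0, 6,15,0,0,0,0,0, 7.2,18,0,0,0,0,0, 8.4,20.5,0,0,0,0,0, 9.6,22.5,0,0,0,0,0, 10,23.7,0,0,0,0,0, 10,23.7,0,0,0,0,0, 10,23.7,-2,0,0,0,0, 10,23.7,-4,0,0,0,0]' && python3 - <<'E'
from h import *
st()
p,d=capture("side");cv2.imwrite("pics/s14.png",cv2.resize(p[100:280,170:410,::-1],None,fx=3,fy=3))
E
```

```text
t: 26.65
tcp_pos: [0.4668, 0.0845, 0.228]
tool_rot: [1.292, 1.153, -1.289]
wrist_force: [0.8, -0.4, -0.4]
opening: 0.0851
t: 27.65
tcp_pos: [0.567, 0.3214, 0.1849]
tool_rot: [1.292, 1.154, -1.289]
wrist_force: [0.1, -0.1, -0.4]
opening: 0.0858
t 27.65 tcp [567.  321.4 184.9] jaw -6.35 deg tilt 0.11 F [ 0.1 -0.1 -0.4] open 0.0858
```

View pics/s14.png

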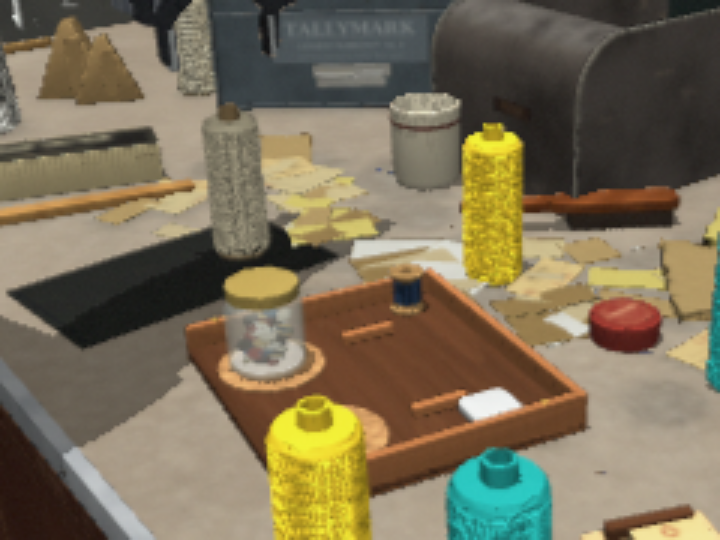

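The jar stands on its disc at (262,325) and the tube stands on the mat at (235,180) with the fingers above it. Tube next.

```bash
python3 -m creep '[0,0,-2,0,0,0,0, 0,0,-4,0,0,0,0, 0,0,-6,0,0,0,0, 0,0,-8,0,0,0,0, 0,0,-8.6,0,0,0,0, 0,0,-8.6,0,0,0,0, 0,0,-8.6,0,0,0,0]' && python3 -c "from h import *; st()"
```

```text
t: 28.28
tcp_pos: [0.567, 0.3213, 0.0998]
tool_rot: [1.291, 1.154, -1.29]
wrist_force: [-0.7, 0.5, -0.0]
opening: 0.0852
t 28.28 tcp [567.  321.3  99.8] jaw -6.38 deg tilt 0.03 F [-0.7  0.5 -0. ] open 0.0852
```

```bash
python3 -m creep '[0,0,-0.15,0,0,0,0, 0,0,-0.15,0,0,0,60, 0,0,-0.15,0,0,0,120, 0,0,-0.15,0,0,0,160, 0,0,-0.15,0,0,0,200, 0,0,-0.15,0,0,0,255, 0,0,-0.15,0,0,0,255, 0,0,-0.15,0,0,0,255, 0,0,-0.15,0,0,0,255]' 35 && python3 -c "from h import *; st()" && python3 -m creep '[0,0,2,0,0,0,255, 0,0,5,0,0,0,255, 0,0,9,0,0,0,255, 0,0,13,0,0,0,255, 0,0,13,0,0,0,255, 0,0,13,0,0,0,255]' && python3 -c "from h import *; st()"
```

```text
t: 29.03
tcp_pos: [0.5671, 0.3216, 0.0981]
tool_rot: [1.291, 1.154, -1.289]
wrist_force: [0.1, -1.8, 6.3]
opening: 0.0521
t 29.03 tcp [567.1 321.6  98.1] jaw -6.36 deg tilt 0.08 F [ 0.1 -1.8  6.3] open 0.0521
t: 29.53
tcp_pos: [0.5676, 0.3219, 0.2296]
tool_rot: [1.294, 1.153, -1.287]
wrist_force: [1.0, 0.4, -2.2]
opening: 0.0521
t 29.53 tcp [567.6 321.9 229.6] jaw -6.36 deg tilt 0.24 F [ 1.   0.4 -2.2] open 0.0521
```

```bash
python3 -m creep '[-1,-3,0,0,0,0,255, -2,-6,0,0,0,0,255, -3,-9,0,0,0,0,255, -4,-12,0,0,0,0,255, -5,-15,0,0,0,0,255, -6,-18,0,0,0,0,255, -7,-21,0,0,0,0,255, -8,-24,0,0,0,0,255, -9,-27,0,0,0,0,255, -10,-30,0,0,0,0,255, -11,-33,0,0,0,0,255, -11.85,-35.55,0,0,0,0,255]' && python3 -m creep '[0,0,0,0,0,0,255, 0,0,0,0,0,0,255, 0,0,-3,0,0,0,255, 0,0,-6,0,0,0,255, 0,0,-9,0,0,0,255, 0,0,-9,0,0,0,255, 0,0,-9,0,0,0,255]' && python3 - <<'E'
from h import *
st()
p,d=capture("side");cv2.imwrite("pics/s15.png",cv2.resize(p[100:280,170:410,::-1],None,fx=3,fy=3))
E
```

```text
t: 30.53
tcp_pos: [0.4467, -0.0354, 0.2262]
tool_rot: [1.29, 1.156, -1.292]
wrist_force: [0.5, -0.0, -0.9]
opening: 0.052
t: 31.12
tcp_pos: [0.4474, -0.0331, 0.1367]
tool_rot: [1.289, 1.158, -1.292]
wrist_force: [0.2, -0.1, -0.7]
opening: 0.0518
t 31.12 tcp [447.4 -33.1 136.7] jaw -6.30 deg tilt 0.19 F [ 0.2 -0.1 -0.7] open 0.0518
```

View pics/s15.png

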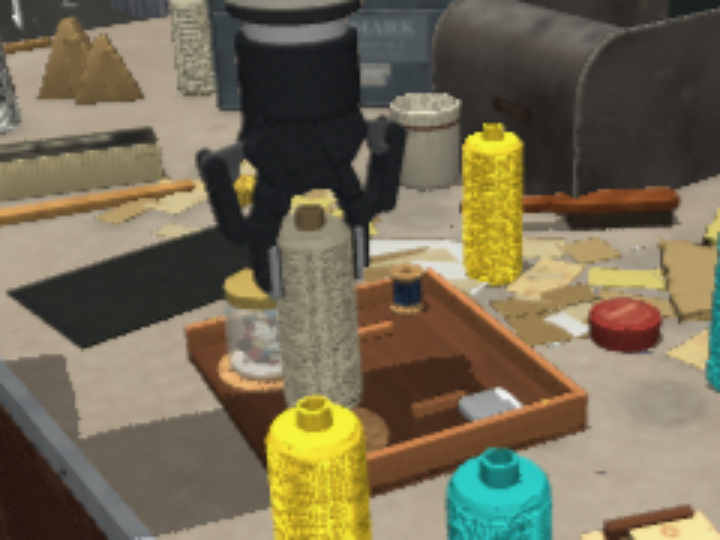

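The tube hangs upright at (318,310) above its right-hand disc, clear of the jar at (250,325).

```bash
python3 -m creep '[0,0,-1,0,0,0,255, 0,0,-2,0,0,0,255, 0,0,-2.6,0,0,0,255, 0,0,-2.6,0,0,0,255, 0,0,-2.6,0,0,0,255]' && python3 -c "from h import *; st()"
```

```text
t: 31.58
tcp_pos: [0.4487, -0.034, 0.1122]
tool_rot: [1.291, 1.154, -1.29]
wrist_force: [0.4, 0.1, -0.7]
opening: 0.0522
t 31.58 tcp [448.7 -34.  112.2] jaw -6.35 deg tilt 0.05 F [ 0.4  0.1 -0.7] open 0.0522
```

```bash
python3 -m creep '[0,0,-0.15,0,0,0,255, 0,0,-0.28,0,0,0,255, 0,0,-0.28,0,0,0,255, 0,0,-0.28,0,0,0,255]' && python3 -c "from h import *; st()"
```

```text
t: 31.92
tcp_pos: [0.4487, -0.0342, 0.109]
tool_rot: [1.291, 1.154, -1.29]
wrist_force: [0.4, -0.0, 5.5]
opening: 0.0517
t 31.92 tcp [448.7 -34.2 109. ] jaw -6.36 deg tilt 0.07 F [ 0.4 -0.   5.5] open 0.0517
```

```bash
python3 -m creep '[0,0,0.05,0,0,0,200, 0,0,0.05,0,0,0,120, 0,0,0.05,0,0,0,60, 0,0,0.05,0,0,0,0, 0,0,0.05,0,0,0,0, 0,0,0.05,0,0,0,0, 0,0,2,0,0,0,0, 0,0,5,0,0,0,0, 0,0,9,0,0,0,0, 0,0,13,0,0,0,0, 0,0,15,0,0,0,0, 0,0,15,0,0,0,0]' && python3 -m creep '[-1,3,0,0,0,0,0, -2,6,0,0,0,0,0, -3,9,0,0,0,0,0, -4,12,0,0,0,0,0, -5,15,0,0,0,0,0, -6,18,0,0,0,0,0, -7,21,0,0,0,0,0, -8,24,0,0,0,0,0, -9,27,0,0,0,0,0, -9.5,30,0,0,0,0,0, -10,33,0,0,0,0,0, -10,36,0,0,0,0,0]' && python3 - <<'E'
from h import *
st()
p,d=capture("side");cv2.imwrite("pics/s16.png",p[...,::-1]);np.save("s16.npy",d)
q,e=capture("top");cv2.imwrite("pics/t16.png",q[...,::-1])
W=cloud(e,"top")
def top(u0,u1,v0,v1,lo,hi):
    m=W[v0:v1,u0:u1].reshape(-1,3); k=m[(m[:,2]>lo)&(m[:,2]<hi)]; return len(k),cv2.minEnclosingCircle((k[:,:2]*1000).astype(np.float32)),cv2.minAreaRect((k[:,:2]*1000).astype(np.float32))[:2]
print("jar",top(250,297,212,262,.08,.095)); print("tube",top(303,345,220,265,.13,.152)); print("pack",top(390,480,175,240,.027,.04))
E
```

```text
t: 32.92
tcp_pos: [0.4497, -0.0344, 0.2626]
tool_rot: [1.292, 1.149, -1.286]
wrist_force: [-0.1, 0.4, 0.0]
opening: 0.0856
t: 33.92
tcp_pos: [0.3469, 0.3274, 0.2582]
tool_rot: [1.29, 1.155, -1.29]
wrist_force: [1.2, -0.5, 0.5]
opening: 0.0857
t 33.92 tcp [346.9 327.4 258.2] jaw -6.32 deg tilt 0.02 F [ 1.2 -0.5  0.5] open 0.0857
jar (481, ((464.974609375, 85.08198547363281), 28.179122924804688), ((465.8183898925781, 84.67352294921875), (54.582637786865234, 54.650577545166016)))
tube (385, ((447.3747253417969, -33.798919677734375), 26.44297218322754), ((447.5946350097656, -34.26103973388672), (49.92921447753906, 51.79548645019531)))
pack (724, ((522.20654296875, -315.2030029296875), 59.62490463256836), ((523.444091796875, -316.1228332519531), (112.95498657226562, 47.682708740234375)))
```

View pics/s16.png

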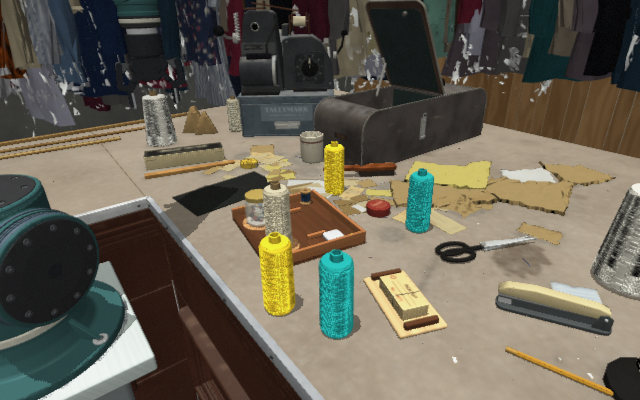

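View pics/t16.png

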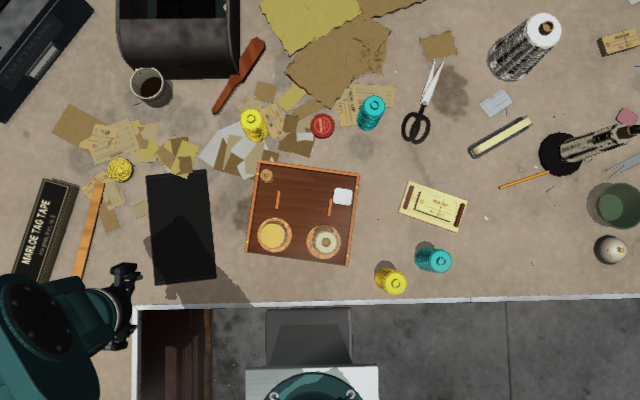

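Both views show the jar at (274,234) and the tube at (323,240) upright on their discs, within about 1.5 mm of centre. The pack is on the rest at (433,206), and the spool, chalk, tin and look-alikes have not moved. I'll let the arm settle and hand in.

```bash
python3 -m creep '[0,0,0,0,0,0,0, 0,0,0,0,0,0,0, 0,0,0,0,0,0,0]' && python3 -c "
from h import *
st(); print(ticket.sign_off())"
```

```text
t: 34.27
tcp_pos: [0.3483, 0.3252, 0.2584]
tool_rot: [1.291, 1.154, -1.291]
wrist_force: [0.1, 0.6, -0.7]
opening: 0.0856
t 34.27 tcp [348.3 325.2 258.4] jaw -6.41 deg tilt 0.02 F [ 0.1  0.6 -0.7] open 0.0856
the job is handed in; nothing more can be done
None
```

The job is done in the order asked and was handed in at 34.3 s. I stood the tube and then the jar on the mat and laid the tag pack flat on the rest. Then I put the jar and the tube back on their own cork discs.

- **Jar and tube:** in the last pictures both stand upright, within about 1.5 mm of their disc centres.
- **Tag pack:** it lies flat between the stops. The side and top views agreed that it is about 1.6 mm off centre along each axis and within 0.4° of square to the rest.
- **Everything else:** the spool, chalk, tin and look-alikes show no movement. The arm ended clear of everything, and the highest contact force I read was about 17 N, while setting down the jar.
- **Checks that disagreed:**
    - The final depth fit of the pack read 113 mm long and about 10 mm off centre. I took this to be stray readings near an end stop, because the pack had not visibly moved from the earlier clean fit.
    - One automatic fit of the jar's disc was spoiled by the rail. I used the jar's original position and the tube's disc plus 120 mm instead, and these agreed to within about 0.5 mm.

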